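# Prop open the instrument case

## Robot

A 7-joint arm with a two-finger parallel gripper is mounted at the origin on the work surface; the furniture and walls round the work are solid. World frame = base frame: x ahead of the robot, y to its left, z up, the work surface at z = 0. Lengths are in m, angles in rad, forces in N, time in s.
With the tool pointing down it reaches from about 0.35 to 0.9 m from the base axis. Payload 8.1 kg.
Tool frame: the origin (TCP) lies at the centre of the arm's flange, where the gripper is bolted on; the fingertips stand 178 mm ahead of it and the grasp point (between the pads) lies 159 mm ahead of it; z points along the fingers, y is the direction in which the jaws open and shut (so a half turn about z gives the same grasp; the last joint's range is limited). The gripper opens to 92 mm and grips with 3 to 60 N. Pads are 19 mm wide; open, the fingers measure 130 mm over their backs; the gripper's body (75 mm by 190 mm) begins 47 mm behind the grasp point.
Start: joints at [1.132, 0.434, 0.025, 1.573, -0.012, 1.134, -0.075], TCP at [0.206, -0.59, 0.405] pointing down, gripper open.
Joint ranges: [-2.62, 2.62], [-0.44, 2.09], [-1.27, 1.32], [0.08, 2.57], [-1.32, 4.46], [0.12, 2], [-2.74, 2.74]. Speed limits (rad/s): [2.22, 2.22, 3.01, 3.01, 3.14, 3.14, 3.14].

## Interface

Orientations are given as a rotation vector (axis times angle).
In Python, from cell import arm gives the robot as it stands. The module is installed in compiled form; this text tells all that it offers.
- The arm moves only by the tool move_arm, never from a script. Its argument "steps" is a list of rows, each a list of 4 numbers: the shift along the tool's x, y, z in mm, then the turn about the tool's z in rad. In form: [[x, y, z, twist], ...]. A call has 1 to 20 rows; each row is the pose to reach, as a shift and turn from the pose commanded when the call began, along the tool's axes at that moment; what a row does not reach only later rows make up. A row lasts 1/8 s, in which the tool goes at most 62.5 mm and 10.7 degrees, less where a joint would pass 70% of its speed; a pose out of reach is approached as far as the arm can. A call with a gripper value outside its range is refused whole. "grip" is the finger opening in mm, from 0 to 91.8, set as the call begins (left out, the last holds). The fingers move at their own pace and stop on an object; "grip_force" is the grip in N (left out, the last holds). Time passes only in rows, so rows that repeat a pose let the fingers close. It gives the time, the measured TCP pose, the force and the opening at its end, in the units of the state.
- arm.observe(): the state, without advancing time (a new reading comes with each control period).
- arm.get_image(name): name is "scene" or "top" or "wrist"; returns the picture (480x640x3 uint8, red, green, blue); there is no depth.
- arm.camera_info(name): a dict with "mtx" (3x3 intrinsics, pixels), "pose" (4x4, takes a point from camera to world coordinates); the wrist camera has in their place "T_tool_cam" (4x4, takes a point from camera to tool coordinates, whose origin is the TCP and whose axes are the flange's). Camera axes: x right, y down, z forward; pixel columns grow to the right and rows downward; lengths in m; the calibration is good to about 2 mm. A picture is of the moment at which its call begins: read the wrist's pose just before it. camera_info takes no time and is no camera call.
- arm.sign_off(): hands the job in, once; it reports no verdict.
The state is a dict: "clock": time; "joints": joint angles; "dq": joint speeds; "joint_efforts": joint torques, N m; "position": TCP position; "ee_rot": TCP orientation; "force": force on the tool from outside, world axes, zero at the start; "ft_torque": the same for the moment, N m; "width": opening from 0.0 (shut) to 1.0 (fully open).
Only numpy, scipy, OpenCV 4.12 (cv2) and the standard library are available. Lean on these libraries where they do the work, as an engineer would, in place of code of your own. Each camera call takes 0.05 s, during which the arm holds its last target.

## Task

Open the grey instrument case for servicing: turn both turn buttons at its front well aside so they clear the lid, raise the lid, and lock the folding stay on its right side by pushing the knuckle past dead centre until it is fully home on its stop, firmly but without forcing it. Let go so that the lid stands up on the locked stay alone; the lid sinks slowly if let go before that. Leave the other things on the table where they are.

Things in the scene. Friction and masses are not known exactly. Their poses are not given: they have to be found in the camera images.
- case: grey metal instrument case fixed to the table, 160 deep x 236 wide x 100 mm high; lid on top, handle and two turn buttons at the front, folding stay outside its right side. Origin: centre of the underside, on the table. x axis to the back (hinge side), y to its left, z up; its front faces the robot to within about 20 degrees
- case_lid (a joint): hinge of the lid (grey plate 165 deep x 240 wide x 8 mm, about 0.5 kg); rad, 0 = shut, grows as the front edge rises; the taut stay stops it at 1.30. Damped: let go unlocked at 1.25 or less it sinks shut by itself, about 0.05 to 0.15 rad/s near the top, faster lower; raising it at 0.4 rad/s takes up to 10 N at the handle. A locked stay holds it at 1.22 to 1.30
- lid_hinge (a point): middle of the lid's hinge line, fixed on the case: 83 mm behind the case's origin, 104 mm up; the hinge line runs along the case's y
- lid_handle (a point): middle of the lid's handle: a round steel bar 12 mm thick and 80 mm long, parallel to the front edge, 42 mm ahead of it, 210 mm from the hinge line, level with the hinge (104 mm up) when shut; it moves with the lid
- button_left_grip (a point): centre of the left (y = +90 mm) turn button, on its pin, half-way up, 9 mm below its top; 98 mm ahead of the case's origin and 119 mm above the table
- button_left (a joint): steel turn button: a bar 44 mm long, 10 mm wide, 18 mm high that spins about a vertical pin through its middle; rad, positive counter-clockwise from above: 0 = points front to back, rear end over the lid's front edge (blocks it), +1.57 or -1.57 (limits) = fully aside, parallel to that edge. Clear of the lid beyond 1.2 either way; stays where left
- button_right_grip (a point): the same for the right button (y = -90 mm)
- button_right (a joint): as the left one
- stay_lower: lower link of the folding steel stay, flat bar 71.5 mm between pivots, 12x3 mm, in a vertical plane 126 mm right of the case's middle, just off its side wall. It turns about the foot pivot (its origin) and carries the knuckle pin; an equal upper link joins the knuckle to the lid 100 mm from the hinge line. Pressing it with over 35 N bends it; pushing a sagged lid up by the pin must be slow
- stay_foot (a point): foot pivot of the stay, fixed on the case's right side: 70 mm ahead of the hinge line, 40 mm below it
- stay_pin (a point): middle of the knuckle pin: round, 12 mm thick, sticks out 46 mm to the right from the knuckle, parallel to the hinge line, with an 18 mm head; this point is 26 mm out from the stay's plane. Lid shut: low, near the case's front; locked: about 65 mm above and 30 mm behind the foot pivot. The raised lid then stands close behind it and overhead: lean the gripper's body to the front
- stay_elbow (a joint): angle of the stay's knuckle, rad: 0 = folded (lid shut), 2.43 = links in line (dead centre, stay taut, lid at 1.30: it may balance there, unlocked). Beyond that, between 2.56 and 2.94, it meets a hard stop whose setting differs from case to case (5 to 18 mm of pin travel past dead centre): feel for it. Friction (0.034 N m) may leave it where it is let go, so part of the way is not enough
- multimeter: bystander: hand multimeter lying flat, 164x81x46 mm; origin at the centre of its underside; leave it alone
- cutters: bystander: side cutters lying flat, 149x50x10 mm; origin at the centre of its underside; leave it alone
- spacer: bystander: aluminium spacer block, 50x30x30 mm; origin at the centre of its underside; leave it alone
- mug: bystander: mug standing upright, 78x114 mm with its handle, 92 mm high; origin at the centre of its underside; leave it alone
- spool: bystander: spool of solder wire standing on end, 62 mm across, 46 mm high; origin at the centre of its underside; leave it alone
- carton: bystander: small carton, 60x90x42 mm; origin at the centre of its underside; leave it alone
- tape: bystander: roll of tape lying flat, 100 mm across, 25 mm high; origin at the centre of its underside; leave it alone
- catch_lever (a joint): sprung catch lever, a 13 mm finger on the adjustable stop on the case's right side, behind the stay; rad, 0 = out, 0.19 to 0.33 (by the stop's setting) with the stay on its stop. The lower link pushes it in, very lightly, over the last 3 to 6 mm of pin travel before the stop; home means over 0.14. It needs no handling of its own

How it is judged:
On the way, in this order (a step that is already met when the one before it is completed fails the run):
1. both turn buttons are turned aside, clear of the lid ((value of joint button_left above 1.2 rad or value of joint button_left below -1.2 rad) and (value of joint button_right above 1.2 rad or value of joint button_right below -1.2 rad)), for 0.1 s.
2. the lid is raised past 1.0 rad (value of joint case_lid above 1 rad), for 0.2 s.
3. the stay's knuckle is past dead centre and home on its stop (value of joint catch_lever above 0.14 rad and value of joint stay_elbow above 2.45 rad), for 0.3 s.
At the end, for the whole second after the job is handed in: The lid stands open (over 1.15 rad) and still on the stay alone, the stay's knuckle is past dead centre (over 2.45 rad) and home on its stop (catch lever in by over 0.14 rad), and both turn buttons are still turned aside by more than 1.2 rad (all of step 1 and all of step 3 and value of joint case_lid above 1.15 rad and velocity of joint case_lid between -0.02 and 0.02 rad/s); the robot touches nothing.
It fails at once if the stay is forced: the fingers press it with over 35 N (contact force between the fingers and stay_lower above 35 N).
It fails at once if a bystander is moved by more than 30 mm (distance of any of multimeter, cutters, spacer, mug, spool, carton, tape from where it was at the start of the episode above 0.03 m).
It also fails if it takes over 62 s, if anything falls off the work surface, if the arm or the gripper's body presses on something with over 40 N, if the wrist force passes 120 N, or if a joint passes its speed limit or range.

## Working session

There is one attempt and no reset: what is moved stays moved. The work goes in short steps, Python scripts to look and compute and a tool call to move; the robot and the scene stay as the last step left them, time stands still between calls to the robot, and variables do not carry over. Pictures are saved under pics/ and viewed, and the job is handed in when it is done.

Besides the shell and the picture viewer there is one more tool, called as name([rows], argument=value, ...), one row to a line, values as JSON. move_arm: Moves the arm, as the interface text tells. Its arguments: {"type":"object","properties":{"steps":{"type":"array"},"grip":{"type":"number"},"grip_force":{"type":"number"}},"required":["steps"]}

```bash
mkdir -p pics; ls
python3 - <<'E'
from cell import arm
import cv2,numpy as np
s=arm.observe();print(s)
for n in("scene","top","wrist"):
    cv2.imwrite(f"pics/{n}0.png",arm.get_image(n)[:,:,::-1])
    print(n,{k:np.round(v,4).tolist() for k,v in arm.camera_info(n).items()})
E
```

```text
pics
{'clock': 0.0, 'joints': array([ 1.1323841 ,  0.43522736,  0.02498319,  1.57412015, -0.01160154,
        1.13407211, -0.07507186]), 'dq': array([-4.65040870e-04,  2.78594719e-05, -6.70501261e-04,  1.07297256e-03,
       -3.25010693e-04, -1.19157569e-03, -2.18358527e-03]), 'joint_efforts': array([ 3.61220191e-04, -6.67851019e+01,  9.85473208e-01, -3.14471376e+01,
       -6.03116490e-02,  4.28116391e-02,  1.67823614e-04]), 'position': array([ 0.20583961, -0.58986167,  0.40393325]), 'ee_rot': array([-3.09582285e+00, -5.24665663e-01,  6.77955883e-04]), 'force': array([0.31770427, 0.19828551, 0.10279383]), 'ft_torque': array([0.01226436, 0.02303624, 0.03315697]), 'width': 0.9989518034039149}
scene {'mtx': [[515.5306, 0.0, 323.6218], [0.0, 515.5306, 241.5225], [0.0, 0.0, 1.0]], 'pose': [[-0.6713, -0.4131, 0.6153, -0.3572], [-0.7411, 0.3652, -0.5634, 0.7952], [0.008, -0.8342, -0.5513, 0.9121], [0.0, 0.0, 0.0, 1.0]]}
top {'mtx': [[570.0651, 0.0, 329.4015], [0.0, 570.0651, 237.9706], [0.0, 0.0, 1.0]], 'pose': [[0.0047, -0.9917, 0.1283, 0.379], [-0.9999, -0.0029, 0.0142, -0.006], [-0.0137, -0.1284, -0.9916, 1.4713], [0.0, 0.0, 0.0, 1.0]]}
wrist {'mtx': [[425.0004, 0.0, 320.7268], [0.0, 425.0004, 236.4872], [0.0, 0.0, 1.0]], 'T_tool_cam': [[-0.0008, -0.9578, -0.2876, 0.0778], [1.0, -0.0005, -0.0013, 0.0009], [0.0011, -0.2876, 0.9578, 0.0197], [0.0, 0.0, 0.0, 1.0]]}
```

View pics/top0.png

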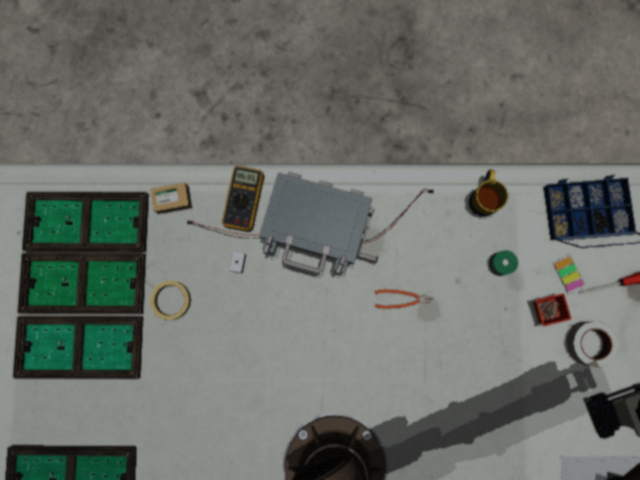

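View pics/scene0.png

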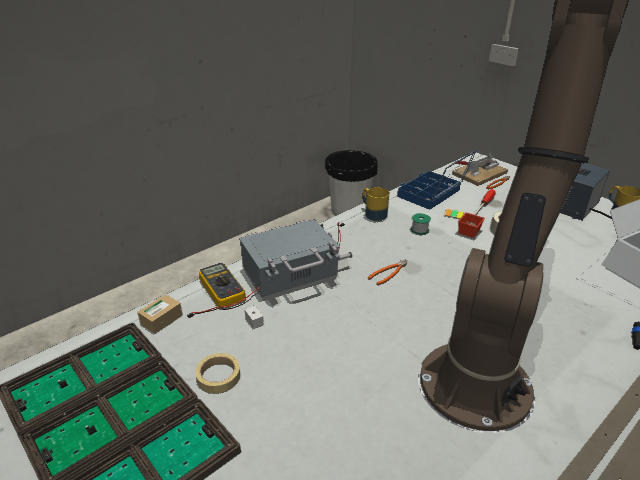

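View pics/wrist0.png

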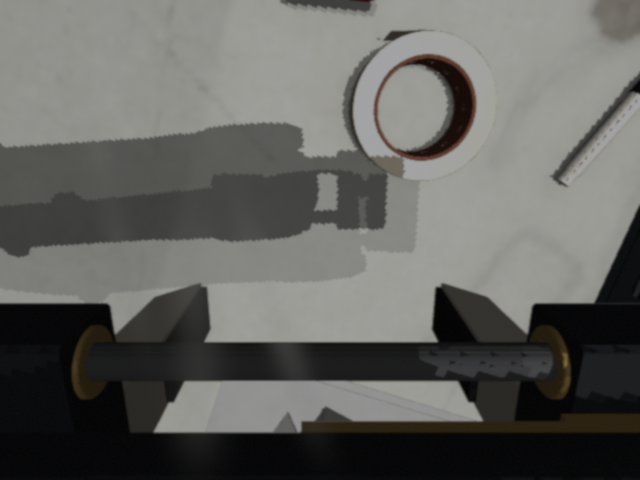

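Run:
```python
import cv2
i=cv2.imread('pics/top0.png')[150:290,210:450]
cv2.imwrite('pics/top0z.png',cv2.resize(i,None,fx=3.3,fy=3.3,interpolation=cv2.INTER_CUBIC))
i=cv2.imread('pics/scene0.png')[200:320,180:380]
cv2.imwrite('pics/scene0z.png',cv2.resize(i,None,fx=4,fy=4,interpolation=cv2.INTER_CUBIC))
```

```text
(no output)
```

View pics/top0z.png

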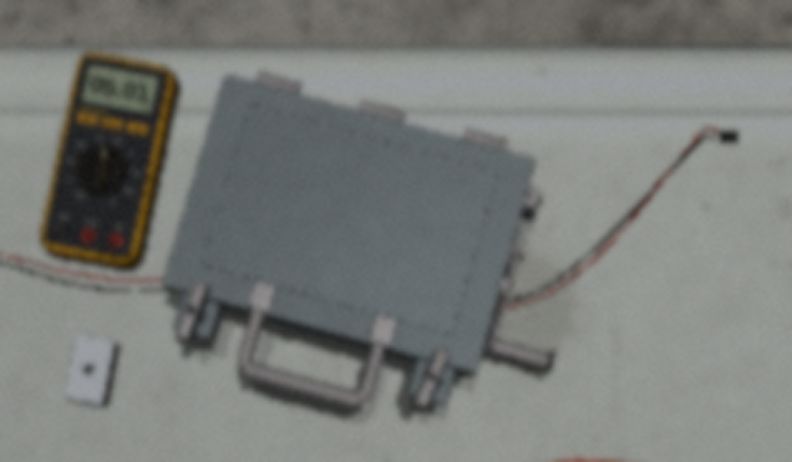

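View pics/scene0z.png

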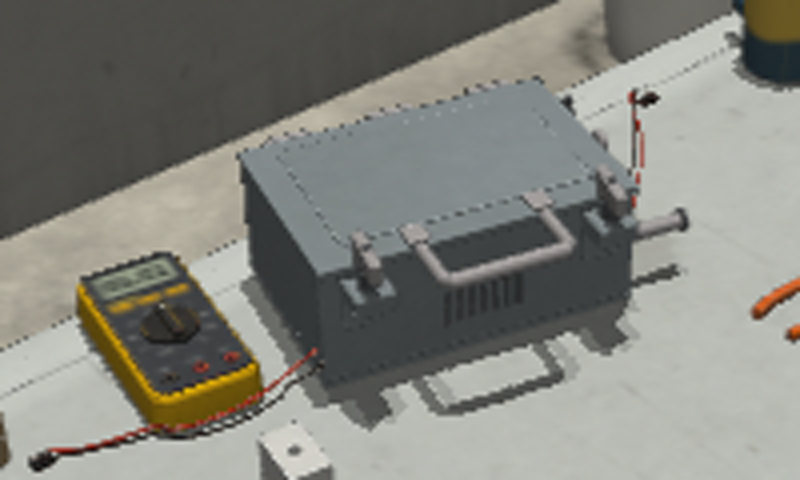

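The pictures show the shut lid as a grey quadrilateral with zoom corners at about (228,75), (535,157), (472,374) and (165,287). The turn buttons are near (193,310) and (431,380), and the pin is low at the front right. Next I compute the case pose.

```bash
cat > h.py <<'E'
import numpy as np,cv2
from cell import arm
from scipy.spatial.transform import Rotation as R
def ray(name,uv,z,s=None):
    ci=arm.camera_info(name)
    if name=='wrist':
        T=np.eye(4);T[:3,:3]=R.from_rotvec(s['ee_rot']).as_matrix();T[:3,3]=s['position'];P=T@ci['T_tool_cam']
    else:P=np.array(ci['pose'])
    d=P[:3,:3]@np.linalg.inv(ci['mtx'])@np.array([*uv,1.]);o=P[:3,3]
    return (o+d*(z-o[2])/d[2])[:2]
def proj(name,p,s=None):
    ci=arm.camera_info(name)
    if name=='wrist':
        T=np.eye(4);T[:3,:3]=R.from_rotvec(s['ee_rot']).as_matrix();T[:3,3]=s['position'];P=T@ci['T_tool_cam']
    else:P=np.array(ci['pose'])
    c=P[:3,:3].T@(np.array(p)-P[:3,3]);q=ci['mtx']@c;return q[:2]/q[2]
E
python3 - <<'E'
from h import *
s=arm.observe()
M=R.from_rotvec(s['ee_rot']).as_matrix();print(np.round(M,3))
img=[(228,75),(535,157),(472,374),(165,287)]
L=[(83,120),(83,-120),(-83+1,-120),(-82,120)]
W=np.array([ray('top',(u/3.3+210,v/3.3+150),0.108) for u,v in img])
print(W)
L=np.array(L)/1000
# rigid fit
a=L-L.mean(0);b=W-W.mean(0);H=a.T@b
yaw=np.arctan2(H[0,1]-H[1,0],H[0,0]+H[1,1]);Rz=np.array([[np.cos(yaw),-np.sin(yaw)],[np.sin(yaw),np.cos(yaw)]])
o=W.mean(0)-Rz@L.mean(0);print('yaw',yaw,o,W-(L@Rz.T+o))
for n,u in (('bl',(193,310)),('br',(431,380))):
    p=ray('top',(u[0]/3.3+210,u[1]/3.3+150),0.128);print(n,p,Rz.T@(p-o))
E
```

```text
[[ 0.944  0.329 -0.   ]
 [ 0.329 -0.944  0.001]
 [-0.    -0.001 -1.   ]]
[[ 0.71624528  0.13755277]
 [ 0.65471744 -0.08993866]
 [ 0.49425569 -0.04345116]
 [ 0.55731415  0.18118647]]
yaw -0.27088885187908945 [0.60515137 0.04647115] [[-0.00098993 -0.00233258]
 [ 0.00170335  0.001424  ]
 [ 0.00022462  0.00375949]
 [-0.00093804 -0.00285091]]
bl [0.53805294 0.15789905] [-0.09446835  0.08940978]
br [ 0.48815564 -0.01357968] [-0.09666042 -0.08916764]
```

```bash
cat >> h.py <<'E'
yaw=-0.271;o=np.array([0.6052,0.0465])
try:
    from pose import yaw,o
except Exception: pass
o=np.array(o)
def Rz(a):return np.array([[np.cos(a),-np.sin(a)],[np.sin(a),np.cos(a)]])
def c2w(x,y,z):
    return np.array([*(o+Rz(yaw)@[x,y]),z])
def go(x,y,zgrasp,txyaw_rel=None,s=None):
    """shift (mm, tool axes)+twist to put the grasp point at case coords; txyaw_rel = tool x yaw relative to case x"""
    s=s or arm.observe();M=R.from_rotvec(s['ee_rot']).as_matrix()
    t=c2w(x,y,zgrasp+0.159);d=M.T@(t-s['position'])*1000
    ty=np.arctan2(M[1,0],M[0,0]);tw=None
    if txyaw_rel is not None: tw=-(yaw+txyaw_rel-ty)
    return np.round(d,1),tw
def where(s=None):
    s=s or arm.observe();M=R.from_rotvec(s['ee_rot']).as_matrix()
    g=s['position']+0.159*M[:,2];l=Rz(yaw).T@(g[:2]-o)
    return dict(t=round(s['clock'],2),grasp_case=np.round([*l,g[2]],4).tolist(),txrel=round(float((np.arctan2(M[1,0],M[0,0])-yaw+np.pi)%(2*np.pi)-np.pi),3),F=np.round(s['force'],1).tolist(),w=round(s['width']*91.8,1),tilt=np.round(M[:,2],3).tolist(),j=np.round(s['joints'],2).tolist())
E
python3 -c "
from h import *
print(where());print(go(-0.12,0,0.246,np.pi))"
```

```text
{'t': 0.15, 'grasp_case': [-0.2145, -0.72, 0.2451], 'txrel': 0.607, 'F': [0.3, -0.7, 0.1], 'w': 91.7, 'tilt': [-0.0, 0.001, -1.0], 'j': [1.13, 0.44, 0.02, 1.57, -0.01, 1.13, -0.08]}
(array([ 4.881e+02, -5.378e+02, -3.000e-01]), np.float64(-2.534895383829077))
```

move_arm([
  [35, -38, 0, -0.18],
  [70, -77, 0, -0.36],
  [105, -115, 0, -0.54],
  [139, -154, 0, -0.72],
  [174, -192, 0, -0.9],
  [209, -231, 0, -1.08],
  [244, -269, 0, -1.27],
  [279, -307, 0, -1.45],
  [314, -346, 0, -1.63],
  [349, -384, 0, -1.81],
  [384, -423, 0, -1.99],
  [418, -461, 0, -2.17],
  [453, -499, 0, -2.35],
  [488, -538, 0, -2.53],
  [488, -538, 0, -2.535],
  [488, -538, 0, -2.535],
], grip=45, grip_force=15)

```text
clock: 2.15
position: [0.4892, 0.0781, 0.4043]
ee_rot: [-0.426, -3.112, 0.001]
force: [-0.1, -0.7, 0.7]
width: 0.486
```

```bash
python3 -c "
from h import *
s=arm.observe();print(where(s))
i=arm.get_image('wrist');cv2.imwrite('pics/w1.png',i[:,:,::-1])
for p in [(-.098,.09,.128),(-.098,-.09,.128),(-.127,0,.11)]: print(proj('wrist',c2w(*p),s))
"
```

```text
{'t': 2.15, 'grasp_case': [-0.1203, -0.0007, 0.2453], 'txrel': 3.141, 'F': [-0.1, -0.7, 0.7], 'w': 44.6, 'tilt': [-0.001, -0.001, -1.0], 'j': [0.36, 0.33, -0.79, 1.83, 0.26, 1.09, 0.77]}
[462.25258791 270.09296467]
[183.65455274 270.64029739]
[322.79293347 219.89441892]
```

View pics/w1.png

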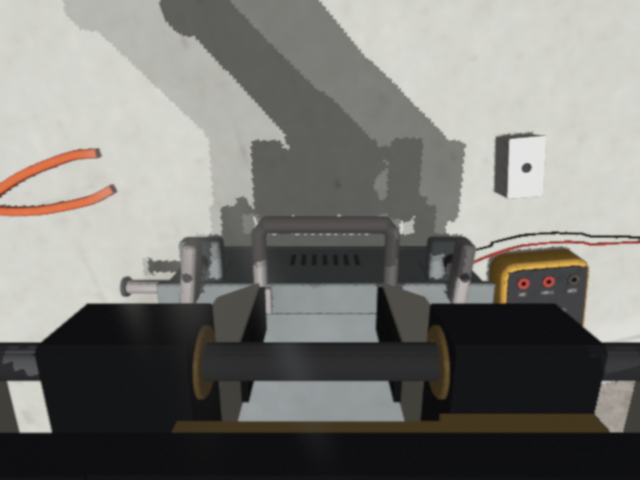

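```bash
python3 -c "
import cv2
i=cv2.imread('pics/w1.png')[200:320,120:520]
cv2.imwrite('pics/w1z.png',cv2.resize(i,None,fx=2,fy=4,interpolation=cv2.INTER_CUBIC))"
```

```text
(no output)
```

View pics/w1z.png

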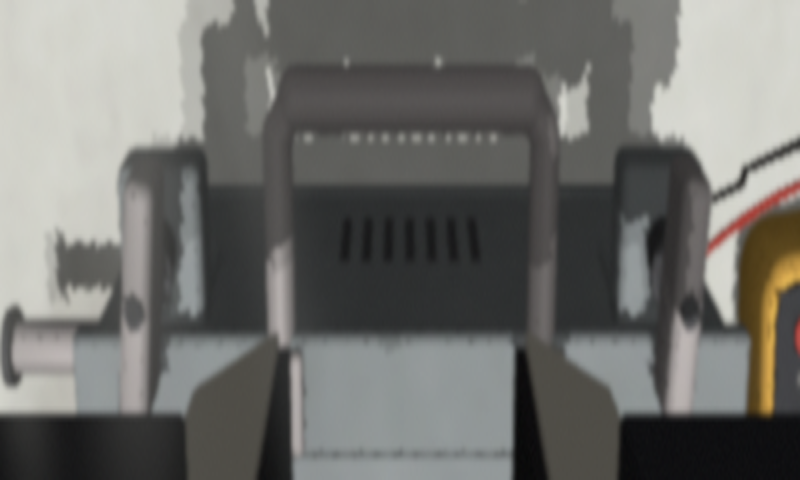

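```bash
python3 -c "
from h import *
s=arm.observe()
l=ray('wrist',(464.5,277.7),.128,s);r=ray('wrist',(186.5,278),.128,s)
d=l-r;yw=np.arctan2(-d[0],d[1]);print(l,r,np.linalg.norm(d),yw)
oo=(l+r)/2-Rz(yw)@[-.098,0];print(oo)
open('pose.py','w').write(f'yaw={yw}\no={oo.tolist()}\n')
hl=ray('wrist',(120+410/2,225),.104,s);print(Rz(yw).T@(hl-oo))
"
cat pose.py
python3 - <<'E'
from h import *
print(go(-.098,.09,.121,np.pi),go(-.098,-.09,.121,np.pi))
E
```

```text
[0.54061592 0.1591288 ] [ 0.49189042 -0.01482621] 0.18065026442627544 -0.273105218238671
[0.61062109 0.04571845]
[-0.1270505 -0.0001415]
yaw=-0.273105218238671
o=[0.6106210934814028, 0.04571845457968647]
(array([-27.6,  92.3, 124.2]), np.float64(-0.00019813391711709372)) (array([-27.6, -87.7, 124.4]), np.float64(-0.00019813391711709372))
```

move_arm([
  [-14, 46, 30, 0],
  [-27.5, 92, 60, 0],
  [-27.5, 92, 90, 0],
  [-27.5, 92, 115, 0],
  [-27.5, 92, 115, 0],
], grip=34, grip_force=15)

```text
clock: 2.82
position: [0.54, 0.1579, 0.2881]
ee_rot: [-0.428, -3.109, 0.004]
force: [0.7, -0.3, 1.0]
width: 0.369
```

move_arm([
  [0, 0, 0, 0],
  [0, 0, 0, 0],
  [0, 0, 0, 0],
  [0, 0, 0, 0],
], grip=0)

```text
clock: 3.32
position: [0.5408, 0.1601, 0.2907]
ee_rot: [0.424, 3.111, 0.001]
force: [-1.5, 0.3, 7.8]
width: 0.109
```

```bash
python3 -c "
from h import *
print(where())"
```

```text
{'t': 3.33, 'grasp_case': [-0.0978, 0.0914, 0.1317], 'txrel': -3.14, 'F': [-1.5, 0.3, 7.8], 'w': 10.0, 'tilt': [0.002, 0.0, -1.0], 'j': [0.11, 0.56, -0.71, 1.81, 0.45, 0.93, 0.51]}
```

move_arm([
  [0, 0, -1, 0.16],
  [0, 0, -1, 0.32],
  [0, 0, -1, 0.48],
  [0, 0, -1, 0.64],
  [0, 0, -1, 0.8],
  [0, 0, -1, 0.96],
  [0, 0, -1, 1.12],
  [0, 0, -1, 1.28],
  [0, 0, -1, 1.44],
  [0, 0, -1, 1.53],
  [0, 0, -1, 1.53],
])

```text
clock: 4.7
position: [0.5397, 0.1594, 0.2907]
ee_rot: [2.463, 1.95, -0.004]
force: [-4.2, -2.4, 4.0]
width: 0.107
```

```bash
python3 -c "
from h import *
print(where());print(go(-.098,.09,.16),go(-.098,-.09,.16,np.pi),go(-.098,-.09,.131,np.pi))"
```

```text
{'t': 4.7, 'grasp_case': [-0.0992, 0.09, 0.1317], 'txrel': 1.613, 'F': [-4.2, -2.4, 4.0], 'w': 9.9, 'tilt': [-0.002, -0.002, -1.0], 'j': [-0.15, 0.48, -0.32, 1.84, 0.2, 0.86, -0.8]}
(array([ -0.4,   0.9, -28.3]), None) (array([-180.3,   -6.7,  -27.9]), np.float64(-1.5288369123667953)) (array([-180.2,   -6.6,    1.1]), np.float64(-1.5288369123667953))
```

move_arm([
  [0, 0, 0, 0],
  [0, 0, 0, 0],
  [0, 0, -30, 0],
  [-20, 0, -40, -0.17],
  [-50, -1, -40, -0.34],
  [-80, -3, -40, -0.51],
  [-110, -4, -40, -0.68],
  [-140, -5, -40, -0.85],
  [-170, -6, -40, -1.02],
  [-180, -6.5, -40, -1.19],
  [-180, -6.5, -40, -1.36],
  [-180, -6.5, -35, -1.53],
  [-180, -6.5, -20, -1.53],
  [-180, -6.5, -1, -1.53],
  [-180, -6.5, -1, -1.53],
  [-180, -6.5, -1, -1.53],
], grip=30)

```text
clock: 6.7
position: [0.4933, -0.0136, 0.2919]
ee_rot: [0.426, 3.113, 0.0]
force: [-0.4, 0.2, -0.0]
width: 0.327
```

```bash
python3 -c "
from h import *
print(where());print(go(-.098,-.09,.131,np.pi))"
```

```text
{'t': 6.7, 'grasp_case': [-0.0969, -0.0887, 0.1329], 'txrel': -3.141, 'F': [-0.4, 0.2, -0.0], 'w': 30.0, 'tilt': [0.0, 0.0, -1.0], 'j': [0.42, 0.44, -0.65, 1.98, 0.36, 0.83, 0.87]}
(array([ 1.1, -1.2,  1.9]), np.float64(0.0008650229642026552))
```

move_arm([
  [1, -1, 2, 0],
  [1, -1, 2, 0],
  [1, -1, 2, 0],
  [1, -1, 2, 0],
  [1, -1, 2, 0.16],
  [1, -1, 2, 0.32],
  [1, -1, 2, 0.48],
  [1, -1, 2, 0.64],
  [1, -1, 2, 0.8],
  [1, -1, 2, 0.96],
  [1, -1, 2, 1.12],
  [1, -1, 2, 1.28],
  [1, -1, 2, 1.44],
  [1, -1, 2, 1.53],
  [1, -1, 2, 1.53],
], grip=0)

```text
clock: 8.57
position: [0.4917, -0.0134, 0.2899]
ee_rot: [-2.46, -1.953, -0.001]
force: [-3.1, 5.7, 2.6]
width: 0.108
```

```bash
python3 -c "
from h import *
print(where());print(go(-.127,0,.18,np.pi/2),go(-.127,-.0,.106,np.pi/2))"
```

```text
{'t': 8.57, 'grasp_case': [-0.0987, -0.0889, 0.1309], 'txrel': 1.615, 'F': [-3.1, 5.7, 2.6], 'w': 9.9, 'tilt': [-0.0, 0.001, -1.0], 'j': [0.13, 0.38, -0.27, 2.01, 0.14, 0.77, -0.45]}
(array([ 90.2, -24.4, -49. ]), np.float64(0.04435799185014333)) (array([ 90.1, -24.4,  25. ]), np.float64(0.04435799185014333))
```

move_arm([
  [0, 0, 0, 0],
  [0, 0, 0, 0],
  [0, 0, -35, 0],
  [15, -4, -50, 0.04],
  [60, -16, -50, 0.045],
  [90, -24, -50, 0.045],
  [90, -24, -50, 0.045],
  [90, -24, -50, 0.045],
], grip=34)

```text
clock: 9.57
position: [0.4892, 0.0777, 0.3396]
ee_rot: [2.505, 1.895, -0.001]
force: [0.6, 0.7, -0.0]
width: 0.369
```

```bash
python3 -c "
from h import *
s=arm.observe();print(where(s));print(go(-.127,0,.106,np.pi/2))
cv2.imwrite('pics/w2.png',arm.get_image('wrist')[:,:,::-1])
i=arm.get_image('scene')[200:320,180:380,::-1]
cv2.imwrite('pics/s2z.png',cv2.resize(i,None,fx=4,fy=4,interpolation=cv2.INTER_CUBIC))
"
```

```text
{'t': 9.57, 'grasp_case': [-0.1255, -0.0021, 0.1806], 'txrel': 1.568, 'F': [0.6, 0.7, -0.0], 'w': 33.9, 'tilt': [-0.0, -0.001, -1.0], 'j': [-0.02, 0.32, -0.31, 1.95, 0.12, 0.89, -0.67]}
(array([ 2. , -1.5, 74.6]), np.float64(-0.0023295729373145058))
```

View pics/s2z.png

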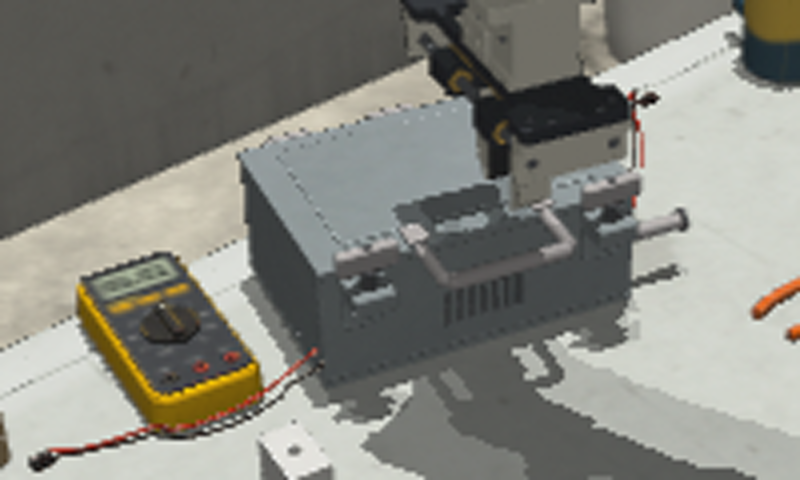

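View pics/w2.png

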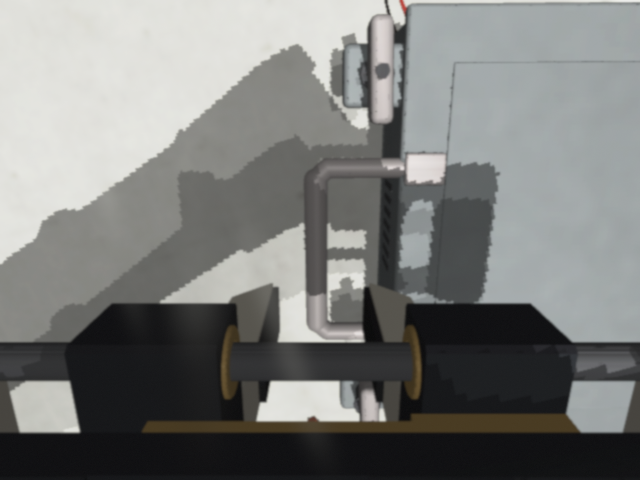

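```bash
cat > k.py <<'E'
import numpy as np
F=np.array([-70,-40.]) # rel hinge: (back, up)
def K(th):
    A=100*np.array([-np.cos(th),np.sin(th)]);d=A-F;D=np.hypot(*d);h=np.sqrt(max(71.5**2-D*D/4,0))
    n=np.array([-d[1],d[0]])/D
    if n[0]>0:n=-n
    k=(A+F)/2+h*n
    return k+[83,104], np.pi-0.714-(np.pi-2*np.arcsin(min(D/143,1))) 
if __name__=='__main__':
    for t in [0,.5,.9,1,1.1,1.15,1.2,1.25,1.28,1.3]: print(t,K(t)[0].round(1),round(K(t)[1],2), 'handle',np.round([83-210*np.cos(t),104+210*np.sin(t)],1), 'lidedge',np.round([83-168*np.cos(t),104+168*np.sin(t)],1))
    u=np.array([43.3,136]);u/=np.hypot(*u)
    for tr in [0,5,10,15,18]:
        a=np.arctan2(u[1],u[0])-tr/71.5
        print('past',tr,(F+[83,104]+71.5*np.array([np.cos(a),np.sin(a)])).round(1))
E
python3 k.py
python3 - <<'E'
from h import *
print(np.round(c2w(.03,-.155,.3),3))
E
```

```text
0 [-55.6  43.8] 0.0 handle [-127.  104.] lidedge [-85. 104.]
0.5 [-50.5  97. ] 0.64 handle [-101.3  204.7] lidedge [-64.4 184.5]
0.9 [-22.9 125.8] 1.24 handle [-47.5 268.5] lidedge [-21.4 235.6]
1 [-13.3 130.5] 1.42 handle [-30.5 280.7] lidedge [ -7.8 245.4]
1.1 [ -2.3 133.8] 1.62 handle [-12.3 291.2] lidedge [  6.8 253.7]
1.15 [  3.8 134.9] 1.73 handle [ -2.8 295.7] lidedge [ 14.4 257.3]
1.2 [ 10.7 135.5] 1.87 handle [  6.9 299.7] lidedge [ 22.1 260.6]
1.25 [ 18.9 135.3] 2.04 handle [ 16.8 303.3] lidedge [ 30.  263.4]
1.28 [ 25.4 134.4] 2.19 handle [ 22.8 305.2] lidedge [ 34.8 264.9]
1.3 [ 34.6 132.2] 2.43 handle [ 26.8 306.3] lidedge [ 38.1 265.9]
past 0 [ 34.7 132.1]
past 5 [ 39.4 130.4]
past 10 [ 44.  128.4]
past 15 [ 48.4 126.1]
past 18 [ 51.  124.6]
[ 0.598 -0.112  0.3  ]
```

move_arm([
  [2, -1.5, 25, 0],
  [2, -1.5, 50, 0],
  [2, -1.5, 73, 0],
  [2, -1.5, 73, 0],
])

```text
clock: 10.18
position: [0.4877, 0.0797, 0.2655]
ee_rot: [-2.505, -1.894, 0.005]
force: [0.1, -0.8, 0.5]
width: 0.371
```

move_arm([
  [0, 0, 0, 0],
  [0, 0, 0, 0],
  [0, 0, 0, 0],
  [0, 0, 0, 0],
], grip=0, grip_force=35)

```text
clock: 10.68
position: [0.4877, 0.0811, 0.2674]
ee_rot: [-2.505, -1.896, 0.001]
force: [-4.2, 0.0, 5.7]
width: 0.117
```

Run:
```python
from h import *
print(where())
for t in np.arange(0,1.29,.16): print(round(t,2),np.round([0,210*(1-np.cos(t)),-210*np.sin(t)],1))
print([[0,round(210*(1-np.cos(t))),-round(210*np.sin(t)),0] for t in np.arange(.04,.801,.04)])
```

```text
{'t': 10.68, 'grasp_case': [-0.128, 0.0009, 0.1084], 'txrel': 1.569, 'F': [-4.2, 0.0, 5.7], 'w': 10.7, 'tilt': [-0.001, -0.0, -1.0], 'j': [-0.05, 0.42, -0.29, 2.02, 0.18, 0.72, -0.72]}
0.0 [ 0.  0. -0.]
0.16 [  0.    2.7 -33.5]
0.32 [  0.   10.7 -66.1]
0.48 [  0.   23.7 -97. ]
0.64 [   0.    41.6 -125.4]
0.8 [   0.    63.7 -150.6]
0.96 [   0.    89.6 -172. ]
1.12 [   0.   118.5 -189. ]
1.28 [   0.   149.8 -201.2]
[[0, 0, -8, 0], [0, 1, -17, 0], [0, 2, -25, 0], [0, 3, -33, 0], [0, 4, -42, 0], [0, 6, -50, 0], [0, 8, -58, 0], [0, 11, -66, 0], [0, 13, -74, 0], [0, 17, -82, 0], [0, 20, -89, 0], [0, 24, -97, 0], [0, 28, -104, 0], [0, 32, -112, 0], [0, 37, -119, 0], [0, 42, -125, 0], [0, 47, -132, 0], [0, 52, -138, 0], [0, 58, -145, 0], [0, 64, -151, 0]]
```

move_arm([
  [0, 0, -6, 0],
  [0, 1, -12, 0],
  [0, 1, -19, 0],
  [0, 2, -26, 0],
  [0, 3, -33, 0],
  [0, 4, -42, 0],
  [0, 6, -50, 0],
  [0, 8, -58, 0],
  [0, 11, -66, 0],
])

```text
clock: 11.8
position: [0.4977, 0.0784, 0.3328]
ee_rot: [-2.503, -1.895, 0.004]
force: [-7.1, 6.0, -7.4]
width: 0.117
```

Run:
```python
from h import *
print(where())
i=arm.get_image('scene')[150:320,180:380,::-1]
cv2.imwrite('pics/s3z.png',cv2.resize(i,None,fx=3,fy=3,interpolation=cv2.INTER_CUBIC))
```

```text
{'t': 11.8, 'grasp_case': [-0.118, 0.0009, 0.1738], 'txrel': 1.569, 'F': [-7.1, 6.0, -7.4], 'w': 10.8, 'tilt': [-0.003, 0.0, -1.0], 'j': [-0.02, 0.34, -0.31, 1.93, 0.13, 0.89, -0.67]}
```

View pics/s3z.png

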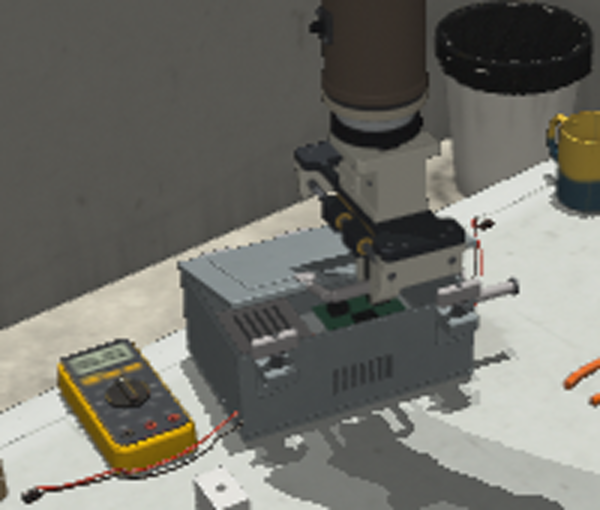

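Run:
```python
import numpy as np
f=lambda a,ts:[[0,round(210*(np.cos(a)-np.cos(t)),1),round(-210*(np.sin(t)-np.sin(a)),1),0] for t in ts]
print(f(.32,np.arange(.36,1.081,.04)))
print(f(1.08,[1.12,1.16,1.20,1.23,1.26,1.28]))
```

```text
[[0, np.float64(2.8), np.float64(-7.9), 0], [0, np.float64(5.9), np.float64(-15.7), 0], [0, np.float64(9.3), np.float64(-23.4), 0], [0, np.float64(13.1), np.float64(-30.9), 0], [0, np.float64(17.1), np.float64(-38.3), 0], [0, np.float64(21.4), np.float64(-45.5), 0], [0, np.float64(26.0), np.float64(-52.5), 0], [0, np.float64(30.9), np.float64(-59.4), 0], [0, np.float64(36.0), np.float64(-66.0), 0], [0, np.float64(41.5), np.float64(-72.4), 0], [0, np.float64(47.1), np.float64(-78.6), 0], [0, np.float64(53.0), np.float64(-84.6), 0], [0, np.float64(59.2), np.float64(-90.3), 0], [0, np.float64(65.5), np.float64(-95.8), 0], [0, np.float64(72.1), np.float64(-101.0), 0], [0, np.float64(78.9), np.float64(-106.0), 0], [0, np.float64(85.9), np.float64(-110.6), 0], [0, np.float64(93.0), np.float64(-115.0), 0], [0, np.float64(100.4), np.float64(-119.2), 0]]
[[0, np.float64(7.5), np.float64(-3.8), 0], [0, np.float64(15.1), np.float64(-7.3), 0], [0, np.float64(22.9), np.float64(-10.5), 0], [0, np.float64(28.8), np.float64(-12.7), 0], [0, np.float64(34.8), np.float64(-14.7), 0], [0, np.float64(38.8), np.float64(-16.0), 0]]
```

move_arm([
  [0, 3, -8, 0],
  [0, 6, -16, 0],
  [0, 9.5, -23.5, 0],
  [0, 13, -31, 0],
  [0, 17, -38.5, 0],
  [0, 21.5, -45.5, 0],
  [0, 26, -52.5, 0],
  [0, 31, -59.5, 0],
  [0, 36, -66, 0],
  [0, 41.5, -72.5, 0],
  [0, 47, -78.5, 0],
  [0, 53, -84.5, 0],
  [0, 59, -90.5, 0],
  [0, 65.5, -96, 0],
  [0, 72, -101, 0],
  [0, 79, -106, 0],
  [0, 86, -110.5, 0],
  [0, 93, -115, 0],
  [0, 100.5, -119, 0],
])

```text
clock: 14.22
position: [0.5928, 0.0521, 0.4556]
ee_rot: [-2.501, -1.897, 0.004]
force: [-21.1, 2.6, 20.1]
width: 0.119
```

Run:
```python
from h import *
print(where())
i=arm.get_image('scene')[120:320,180:400,::-1]
cv2.imwrite('pics/s4z.png',cv2.resize(i,None,fx=3,fy=3,interpolation=cv2.INTER_CUBIC))
```

```text
{'t': 14.22, 'grasp_case': [-0.0195, 0.0013, 0.2966], 'txrel': 1.571, 'F': [-21.1, 2.6, 20.1], 'w': 10.9, 'tilt': [-0.004, 0.001, -1.0], 'j': [0.02, 0.37, -0.28, 1.55, 0.1, 1.24, -0.55]}
```

View pics/s4z.png

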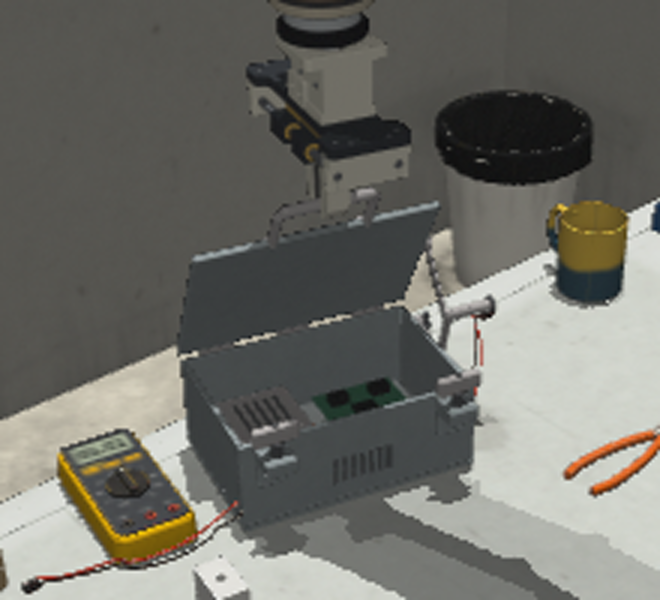

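move_arm([
  [0, 6, -6, 0],
  [0, 13, -10.5, 0],
  [0, 21, -13.5, 0],
  [0, 27, -15.5, 0],
  [0, 31, -17, 0],
  [0, 31, -17, 0],
])

```text
clock: 15.02
position: [0.6252, 0.0426, 0.4716]
ee_rot: [2.504, 1.896, 0.004]
force: [-5.0, 2.9, 8.1]
width: 0.117
```

Run:
```python
from h import *
print(where())
i=arm.get_image('scene')[120:320,180:400,::-1]
cv2.imwrite('pics/s5z.png',cv2.resize(i,None,fx=3,fy=3,interpolation=cv2.INTER_CUBIC))
i=arm.get_image('wrist')[:,:,::-1]
cv2.imwrite('pics/w5.png',i)
```

```text
{'t': 15.03, 'grasp_case': [0.0152, 0.0012, 0.3126], 'txrel': 1.569, 'F': [-5.0, 2.9, 8.1], 'w': 10.7, 'tilt': [0.003, 0.001, -1.0], 'j': [0.03, 0.41, -0.27, 1.45, 0.11, 1.29, -0.52]}
```

View pics/s5z.png

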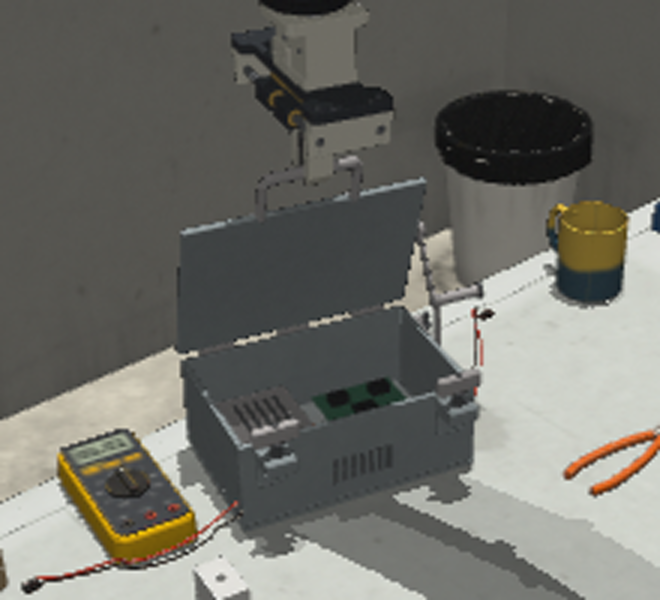

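View pics/w5.png

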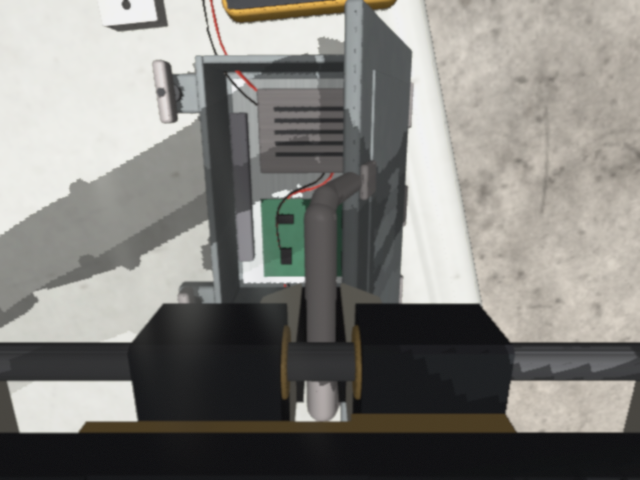

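move_arm([
  [0, 5, -1, 0],
  [0, 9, -1.5, 0],
  [0, 9, -1.5, 0],
  [0, 9, -1.5, 0],
])

```text
clock: 15.62
position: [0.6337, 0.0402, 0.4741]
ee_rot: [2.504, 1.895, 0.006]
force: [-6.9, 2.9, 14.2]
width: 0.116
```

Run:
```python
from h import *
print(where())
s0=dict(position=np.array([.4892,.0781,.4043]),ee_rot=np.array([-.426,-3.112,.001]))
p=ray('wrist',(121,287),.044,s0);print('head end case',Rz(yaw).T@(p-o))
i=arm.get_image('scene')[120:320,180:400,::-1]
cv2.imwrite('pics/s6z.png',cv2.resize(i,None,fx=3,fy=3,interpolation=cv2.INTER_CUBIC))
```

```text
{'t': 15.62, 'grasp_case': [0.0243, 0.0012, 0.3151], 'txrel': 1.569, 'F': [-6.9, 2.9, 14.2], 'w': 10.6, 'tilt': [0.004, 0.001, -1.0], 'j': [0.03, 0.42, -0.27, 1.43, 0.11, 1.3, -0.52]}
head end case [-0.05510405 -0.17475361]
```

View pics/s6z.png

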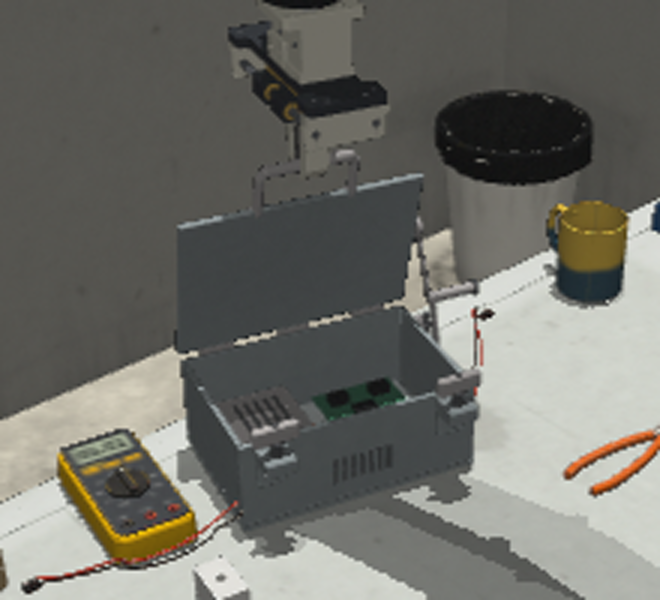

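move_arm([
  [0, 0, 0, 0],
  [0, 0, -10, 0],
  [0, 0, -45, 0],
  [0, -10, -50, 0],
], grip=40)

```text
clock: 16.18
position: [0.6251, 0.0419, 0.5235]
ee_rot: [2.504, 1.892, 0.007]
force: [0.3, -0.1, 0.3]
width: 0.43
```

Run:
```python
from h import *
print(where(), go(-.045,-.162,.142,np.pi/2-.4))
```

```text
{'t': 16.18, 'grasp_case': [0.0158, 0.0004, 0.3645], 'txrel': 1.567, 'F': [0.3, -0.1, 0.3], 'w': 39.4, 'tilt': [0.005, 0.0, -1.0], 'j': [0.02, 0.39, -0.27, 1.36, 0.1, 1.4, -0.52]} (array([-162.7,  -60.6,  221.9]), np.float64(0.3966524026523419))
```

move_arm([
  [-50, -30, 0, 0.12],
  [-105, -52, 5, 0.25],
  [-155, -60, 40, 0.37],
  [-163, -60, 95, 0.4],
  [-163, -60, 150, 0.4],
  [-163, -60, 205, 0.4],
  [-163, -60, 222, 0.4],
  [-163, -60, 222, 0.4],
], grip=0, grip_force=20)

```text
clock: 17.18
position: [0.5218, -0.0983, 0.2971]
ee_rot: [-2.831, -1.36, 0.004]
force: [0.1, -1.0, -0.2]
width: 0.002
```

Run:
```python
from h import *
print(where(), go(-.045,-.162,.142,np.pi/2-.4))
i=arm.get_image('scene')[120:320,180:400,::-1]
cv2.imwrite('pics/s7z.png',cv2.resize(i,None,fx=3,fy=3,interpolation=cv2.INTER_CUBIC))
```

```text
{'t': 17.18, 'grasp_case': [-0.0471, -0.1627, 0.1381], 'txrel': 1.169, 'F': [0.1, -1.0, -0.2], 'w': 0.2, 'tilt': [-0.003, 0.0, -1.0], 'j': [0.2, 0.41, -0.16, 1.92, 0.09, 0.82, -0.67]} (array([ 1.2,  1.3, -3.9]), np.float64(-0.002138355427393712))
```

View pics/s7z.png

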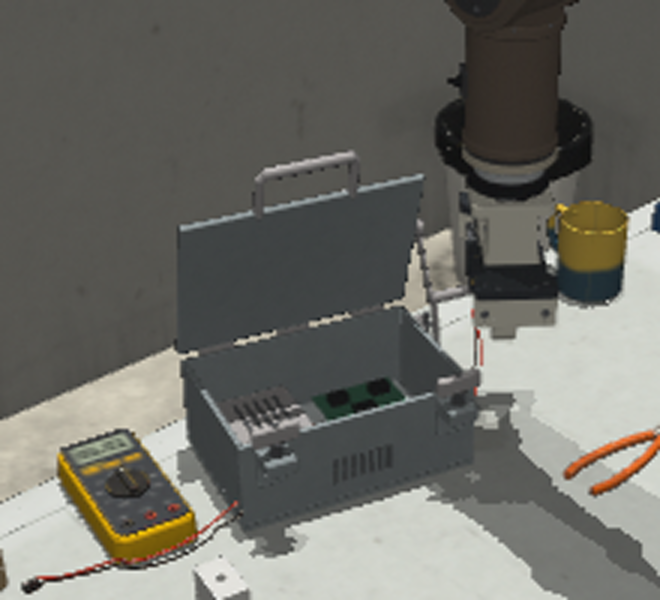

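move_arm([
  [4, 9, 0, 0],
  [8, 18.5, 0, 0],
  [11.7, 27.5, 0, 0],
  [12.5, 29.5, 0, 0],
  [13.3, 31.3, 0, 0],
  [14, 33.2, 0, 0],
  [14.8, 35, 0, 0],
  [15.6, 36.8, 0, 0],
  [16.4, 38.7, 0, 0],
  [17.2, 40.5, 0, 0],
  [17.9, 42.4, 0, 0],
])

```text
clock: 18.6
position: [0.5666, -0.1106, 0.298]
ee_rot: [-2.831, -1.36, 0.001]
force: [-3.1, 0.1, -1.7]
width: 0.005
```

Run:
```python
from h import *
print(where(), go(0,-.162,.142,np.pi/2-.4))
i=arm.get_image('scene')[120:320,180:400,::-1]
cv2.imwrite('pics/s8z.png',cv2.resize(i,None,fx=3,fy=3,interpolation=cv2.INTER_CUBIC))
cv2.imwrite('pics/w8.png',arm.get_image('wrist')[:,:,::-1])
```

```text
{'t': 18.6, 'grasp_case': [-0.0003, -0.1624, 0.139], 'txrel': 1.169, 'F': [-3.1, 0.1, -1.7], 'w': 0.5, 'tilt': [-0.001, 0.0, -1.0], 'j': [0.21, 0.47, -0.15, 1.81, 0.09, 0.87, -0.66]} (array([ 0.5,  0. , -3. ]), np.float64(-0.001926557468186485))
```

View pics/s8z.png

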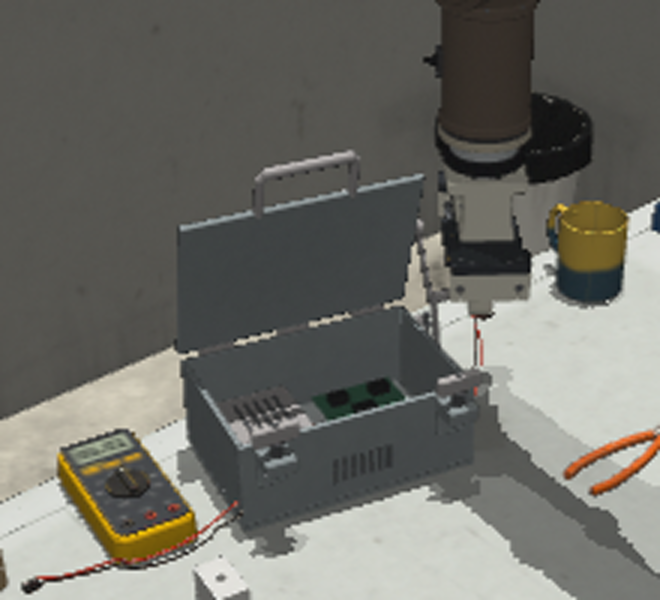

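View pics/w8.png

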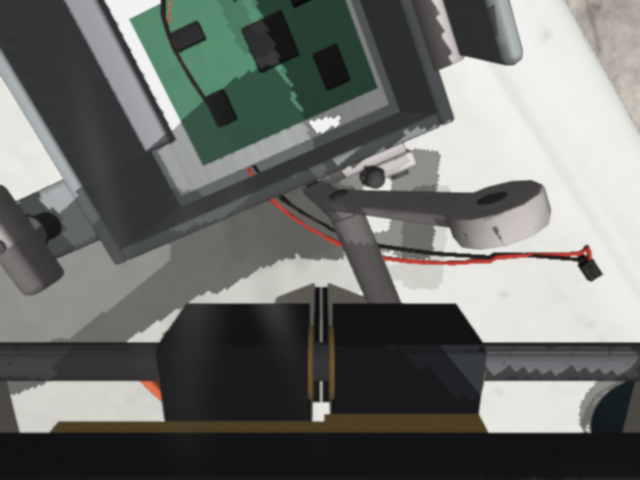

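move_arm([
  [0.6, 1.4, 0, 0],
  [1.2, 2.8, 0, 0],
  [1.7, 4.1, 0, 0],
  [2.3, 5.5, 0, 0],
  [2.9, 6.9, 0, 0],
  [3.5, 8.3, 0, 0],
])

```text
clock: 19.45
position: [0.5756, -0.1132, 0.2984]
ee_rot: [2.831, 1.36, 0.001]
force: [-1.8, 0.5, -0.2]
width: 0.003
```

Run:
```python
from h import *
print(where())
```

```text
{'t': 19.45, 'grasp_case': [0.0092, -0.1625, 0.1394], 'txrel': 1.169, 'F': [-1.8, 0.5, -0.2], 'w': 0.3, 'tilt': [0.0, -0.0, -1.0], 'j': [0.21, 0.49, -0.14, 1.78, 0.09, 0.88, -0.65]}
```

Near dead centre. I continue gently past it, feeling for the stop.

move_arm([
  [0.4, 0.9, 0, 0],
  [0.8, 1.8, 0, 0],
  [1.2, 2.8, 0, 0],
  [1.6, 3.7, 0, 0],
])

```text
clock: 19.95
position: [0.5794, -0.1142, 0.2983]
ee_rot: [2.832, 1.36, 0.0]
force: [-1.4, 0.1, -0.5]
width: 0.004
```

move_arm([
  [0.4, 0.9, 0, 0],
  [0.8, 1.8, 0, 0],
  [0.8, 1.8, 0, 0],
])

```text
clock: 20.32
position: [0.5812, -0.1147, 0.2982]
ee_rot: [2.832, 1.36, 0.0]
force: [-0.0, 0.1, 0.3]
width: 0.008
```

Run:
```python
from h import *
print(where())
cv2.imwrite('pics/w9.png',arm.get_image('wrist')[:,:,::-1])
```

```text
{'t': 20.32, 'grasp_case': [0.015, -0.1624, 0.1392], 'txrel': 1.169, 'F': [-0.0, 0.1, 0.3], 'w': 0.7, 'tilt': [0.0, -0.0, -1.0], 'j': [0.21, 0.49, -0.14, 1.77, 0.09, 0.88, -0.65]}
```

View pics/w9.png

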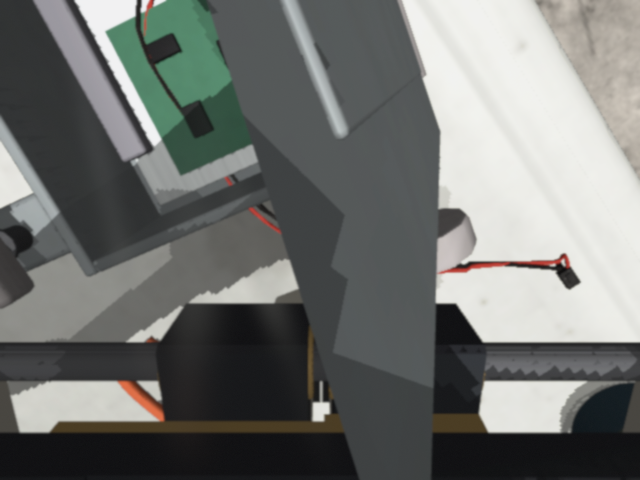

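Run:
```python
from h import *
i=arm.get_image('scene')[120:320,180:400,::-1]
cv2.imwrite('pics/s9z.png',cv2.resize(i,None,fx=3,fy=3,interpolation=cv2.INTER_CUBIC))
i=arm.get_image('scene')[180:260,290:370,::-1]
cv2.imwrite('pics/s9zz.png',cv2.resize(i,None,fx=7,fy=7,interpolation=cv2.INTER_CUBIC))
```

```text
(no output)
```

View pics/s9z.png

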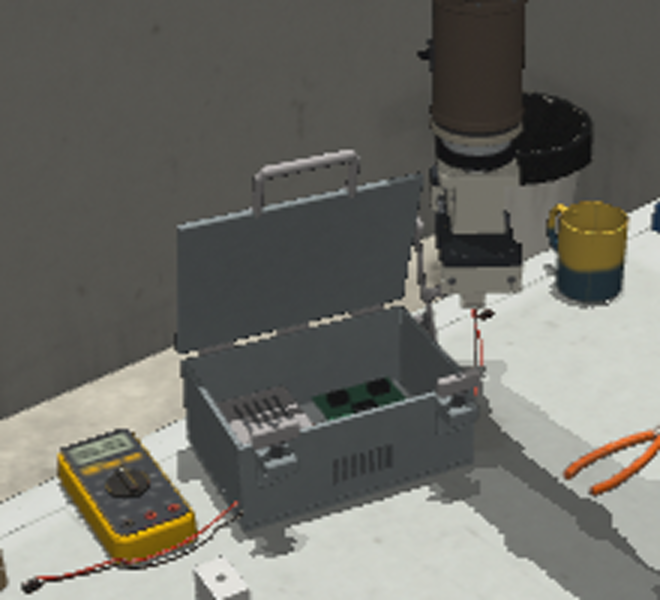

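View pics/s9zz.png

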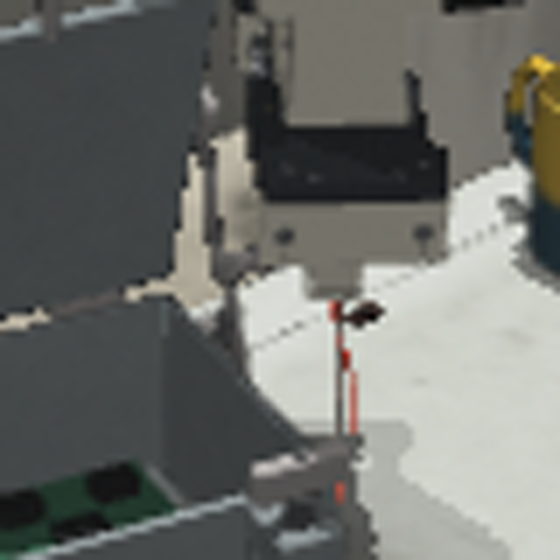

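move_arm([
  [0.4, 0.9, 0, 0],
  [0.8, 1.8, 0, 0],
  [0.8, 1.8, 0, 0],
])

```text
clock: 20.85
position: [0.5831, -0.1152, 0.2982]
ee_rot: [2.832, 1.36, 0.0]
force: [-0.9, -0.1, -0.3]
width: 0.003
```

move_arm([
  [0.4, 0.9, 0, 0],
  [0.8, 1.8, 0, 0],
  [0.8, 1.8, 0, 0],
])

```text
clock: 21.22
position: [0.5851, -0.1157, 0.2983]
ee_rot: [2.831, 1.36, 0.0]
force: [0.1, 0.3, -0.6]
width: 0.008
```

move_arm([
  [0.4, 0.9, 0, 0],
  [0.8, 1.8, 0, 0],
  [0.8, 1.8, 0, 0],
])

```text
clock: 21.6
position: [0.5868, -0.1162, 0.2982]
ee_rot: [-2.832, -1.36, 0.0]
force: [-1.3, 0.6, -0.1]
width: 0.004
```

move_arm([
  [0.4, 0.9, 0, 0],
  [0.8, 1.8, 0, 0],
  [0.8, 1.8, 0, 0],
])

```text
clock: 21.98
position: [0.5882, -0.1165, 0.2978]
ee_rot: [-2.831, -1.36, 0.003]
force: [-5.4, 1.8, -0.6]
width: 0.006
```

Run:
```python
from h import *
print(where())
i=arm.get_image('scene')[180:260,290:370,::-1]
cv2.imwrite('pics/s10zz.png',cv2.resize(i,None,fx=7,fy=7,interpolation=cv2.INTER_CUBIC))
i=arm.get_image('top')[150:290,290:430,::-1]
cv2.imwrite('pics/t10zz.png',cv2.resize(i,None,fx=4,fy=4,interpolation=cv2.INTER_CUBIC))
```

```text
{'t': 21.98, 'grasp_case': [0.0218, -0.1623, 0.1388], 'txrel': 1.169, 'F': [-5.4, 1.8, -0.6], 'w': 0.6, 'tilt': [-0.002, 0.0, -1.0], 'j': [0.21, 0.51, -0.14, 1.75, 0.09, 0.89, -0.65]}
```

View pics/s10zz.png

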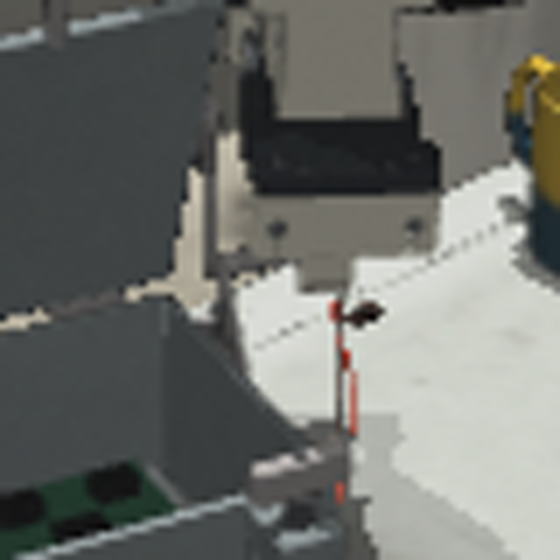

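View pics/t10zz.png

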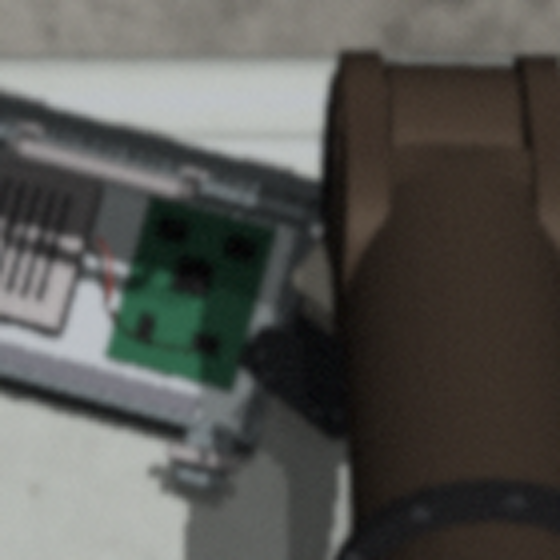

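move_arm([
  [0.3, 0.7, 0, 0],
  [0.3, 0.7, 0, 0],
  [0.3, 0.7, 0, 0],
])

```text
clock: 22.45
position: [0.5886, -0.1166, 0.2977]
ee_rot: [-2.83, -1.36, 0.004]
force: [-6.0, 1.5, 1.0]
width: 0.004
```

Run:
```python
from h import *
print(where(),arm.observe()['ft_torque'])
```

```text
{'t': 22.45, 'grasp_case': [0.0221, -0.1623, 0.1387], 'txrel': 1.169, 'F': [-6.0, 1.5, 1.0], 'w': 0.4, 'tilt': [-0.003, 0.0, -1.0], 'j': [0.21, 0.51, -0.14, 1.75, 0.09, 0.9, -0.65]} [0.38758169 1.33854539 0.00826601]
```

move_arm([
  [0.3, 0.7, 0, 0],
  [0.6, 1.4, 0, 0],
  [0.6, 1.4, 0, 0],
  [0.6, 1.4, 0, 0],
])

```text
clock: 22.95
position: [0.5894, -0.1168, 0.2974]
ee_rot: [-2.829, -1.36, 0.006]
force: [-8.6, 3.0, 2.5]
width: 0.005
```

Run:
```python
from h import *
print(where(),arm.observe()['ft_torque'])
```

```text
{'t': 22.95, 'grasp_case': [0.0227, -0.1623, 0.1384], 'txrel': 1.169, 'F': [-8.6, 3.0, 2.5], 'w': 0.4, 'tilt': [-0.005, 0.001, -1.0], 'j': [0.21, 0.51, -0.14, 1.75, 0.09, 0.9, -0.65]} [4.95481113e-01 1.87075545e+00 1.54209783e-04]
```

move_arm([
  [0.3, 0.7, 0, 0],
  [0.6, 1.4, 0, 0],
  [0.9, 2.1, 0, 0],
  [1.2, 2.8, 0, 0],
  [1.2, 2.8, 0, 0],
  [1.2, 2.8, 0, 0],
])

```text
clock: 23.7
position: [0.5911, -0.1172, 0.297]
ee_rot: [-2.827, -1.359, 0.011]
force: [-14.7, 4.6, 5.1]
width: 0.004
```

Run:
```python
from h import *
print(where(),arm.observe()['ft_torque'])
```

```text
{'t': 23.7, 'grasp_case': [0.0237, -0.1623, 0.138], 'txrel': 1.169, 'F': [-14.7, 4.6, 5.1], 'w': 0.3, 'tilt': [-0.009, 0.001, -1.0], 'j': [0.21, 0.51, -0.14, 1.74, 0.09, 0.9, -0.65]} [0.87168604 3.27119453 0.01094788]
```

move_arm([
  [-2, -4.6, 0, 0],
  [-5, -12, 0, 0],
  [-12, -28, 0, 0],
  [-23, -55, 0, 0],
  [-35, -83, -10, 0],
  [-43, -101, -20, 0],
  [-43, -101, -20, 0],
  [-43, -101, -20, 0],
])

```text
clock: 24.7
position: [0.489, -0.0888, 0.3185]
ee_rot: [2.831, 1.36, 0.002]
force: [1.0, -0.1, -1.0]
width: 0.006
```

Run:
```python
from h import *
s=arm.observe();print(where(s))
cv2.imwrite('pics/w11.png',arm.get_image('wrist')[:,:,::-1])
i=arm.get_image('scene')[120:320,180:400,::-1]
cv2.imwrite('pics/s11z.png',cv2.resize(i,None,fx=3,fy=3,interpolation=cv2.INTER_CUBIC))
for tr in [0,10,15,18]:
  a=np.arctan2(136,43.3)-tr/71.5
  print(tr,proj('wrist',c2w(.013+.0715*np.cos(a),-.1745,.064+.0715*np.sin(a)),s), proj('scene',c2w(.013+.0715*np.cos(a),-.1745,.064+.0715*np.sin(a)),s))
```

```text
{'t': 24.7, 'grasp_case': [-0.0806, -0.1623, 0.1595], 'txrel': 1.169, 'F': [1.0, -0.1, -1.0], 'w': 0.5, 'tilt': [0.002, -0.0, -1.0], 'j': [0.2, 0.34, -0.17, 1.98, 0.07, 0.83, -0.68]}
0 [592.76713149 220.93969718] [337.05970962 214.0697453 ]
10 [609.63304867 210.09973931] [335.59152029 213.71855172]
15 [616.59562058 204.74823394] [334.89376714 213.71412332]
18 [620.27524254 201.58999629] [334.4886489  213.76579083]
```

View pics/w11.png

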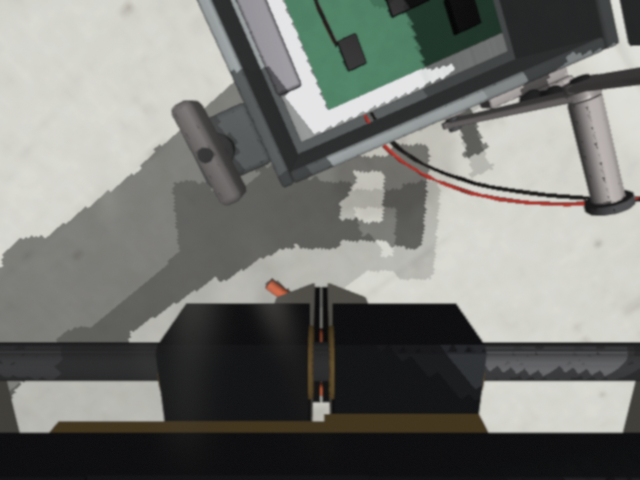

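View pics/s11z.png

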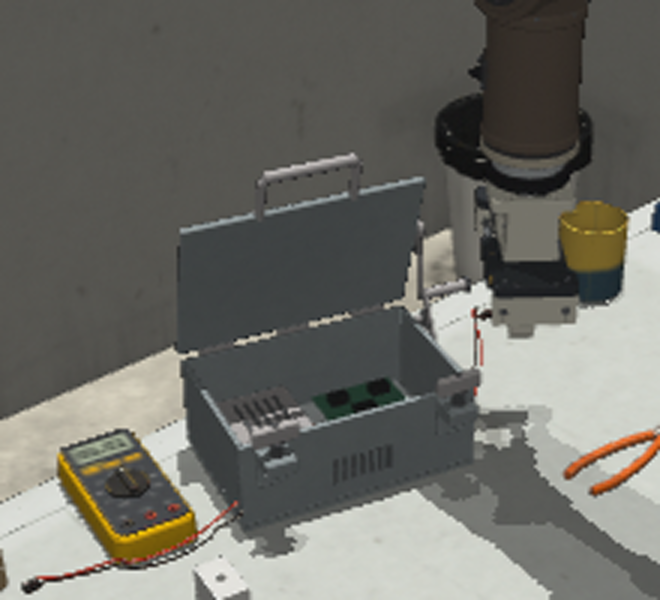

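move_arm([
  [-10, 20, -25, 0],
  [-20, 40, -50, 0],
  [-20, 60, -75, 0],
  [-20, 75, -80, 0],
  [-20, 75, -80, 0],
  [-20, 75, -80, 0],
])

```text
clock: 25.55
position: [0.5339, -0.1506, 0.3973]
ee_rot: [-2.83, -1.36, 0.002]
force: [0.6, 0.0, -0.0]
width: 0.001
```

Run:
```python
from h import *
s=arm.observe();print(where(s))
im=arm.get_image('wrist')[:,:,::-1]
cv2.imwrite('pics/w12.png',im)
for tr in [0,5,10,13,15,18]:
  a=np.arctan2(136,43.3)-tr/71.5
  print(tr,proj('wrist',c2w(.013+.0715*np.cos(a),-.1745,.064+.0715*np.sin(a)),s))
```

```text
{'t': 25.55, 'grasp_case': [-0.0212, -0.2097, 0.2383], 'txrel': 1.169, 'F': [0.6, 0.0, -0.0], 'w': 0.1, 'tilt': [-0.002, 0.001, -1.0], 'j': [0.29, 0.34, -0.14, 1.75, 0.05, 1.06, -0.55]}
0 [386.24365751 151.3839855 ]
5 [393.54292362 147.82506226]
10 [400.46545703 144.34196565]
13 [404.41525712 142.30076947]
15 [406.95693715 140.96396517]
18 [410.62499012 138.9989533 ]
```

View pics/w12.png

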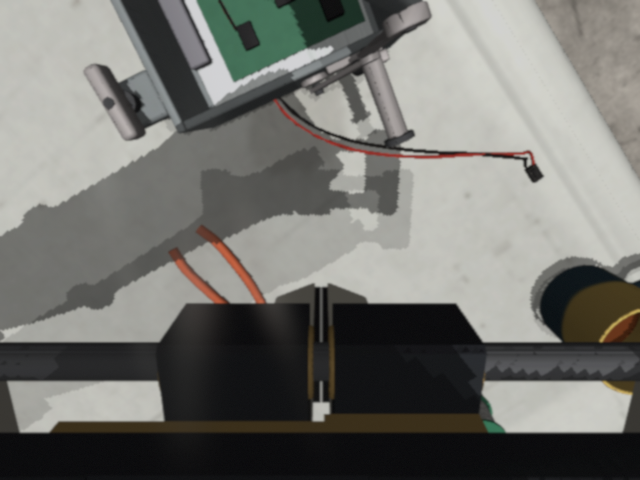

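Run:
```python
import cv2
i=cv2.imread('pics/w12.png')[0:160,280:440]
cv2.imwrite('pics/w12z.png',cv2.resize(i,None,fx=3.75,fy=3.75,interpolation=cv2.INTER_CUBIC))
i=cv2.imread('pics/w11.png')[50:230,440:640]
cv2.imwrite('pics/w11z.png',cv2.resize(i,None,fx=3.2,fy=3.2,interpolation=cv2.INTER_CUBIC))
```

```text
(no output)
```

View pics/w12z.png

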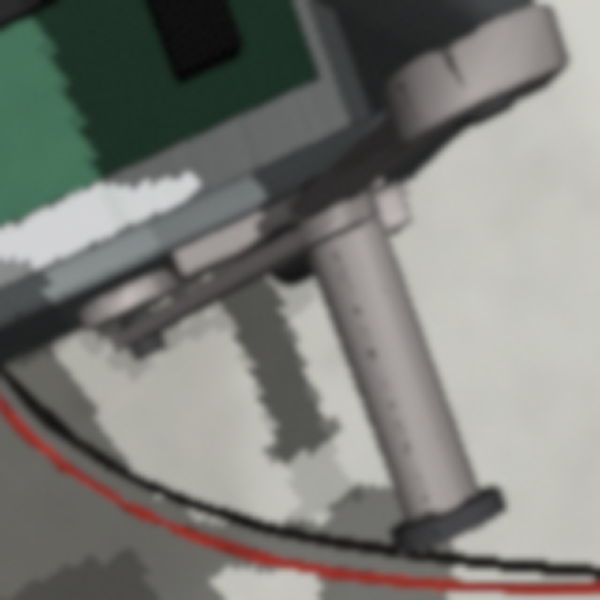

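View pics/w11z.png

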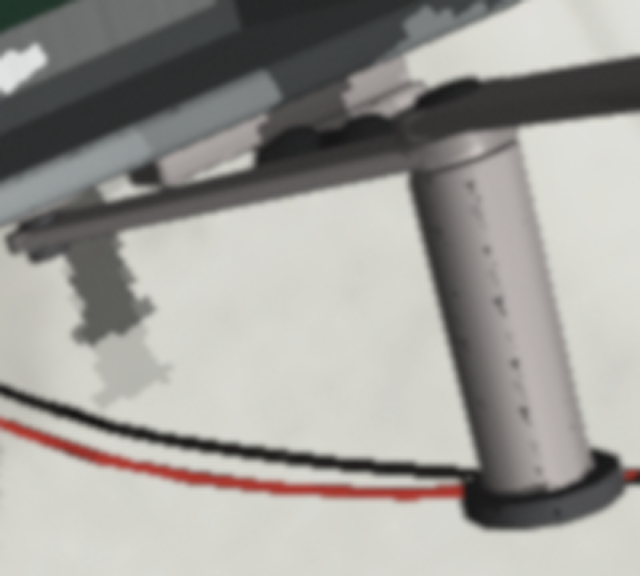

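Run:
```python
from h import *
s=arm.observe();print(s['clock'])
for u in [(470,130),(400,130),(560,55),(480,30)]:
  px=(280+u[0]/3.75,u[1]/3.75)
  for z in (.19,.2,.21):
    print(u,z,np.round(Rz(yaw).T@(ray('wrist',px,z,s)-o),4))
for u in [(395,545),(505,495),(448,540)]:
  px=(280+u[0]/3.75,u[1]/3.75)
  print(u,[np.round(Rz(yaw).T@(ray('wrist',px,z,s)-o),4).tolist() for z in (.126,.130)])
# body inner edge line at final push
c=np.array([.0225,-.1623]);jx=np.array([.921,-.39]);n=np.array([.39,.921])
print('body inner corners',c+n*.0375+jx*.095,c+n*.0375-jx*.095,'at x=.056:',(c+n*.0375+jx*((.056-(c+n*.0375)[0])/jx[0])))
```

```text
25.6
(470, 130) 0.19 [ 0.052  -0.1256]
(470, 130) 0.2 [ 0.0498 -0.1263]
(470, 130) 0.21 [ 0.0475 -0.127 ]
(400, 130) 0.19 [ 0.0451 -0.1226]
(400, 130) 0.2 [ 0.0432 -0.1235]
(400, 130) 0.21 [ 0.0413 -0.1244]
(560, 55) 0.19 [ 0.0633 -0.1225]
(560, 55) 0.2 [ 0.0604 -0.1233]
(560, 55) 0.21 [ 0.0576 -0.1242]
(480, 30) 0.19 [ 0.0563 -0.1169]
(480, 30) 0.2 [ 0.0538 -0.1181]
(480, 30) 0.21 [ 0.0513 -0.1192]
(395, 545) [[0.0359, -0.1719], [0.0355, -0.1714]]
(505, 495) [[0.0541, -0.1715], [0.0534, -0.1709]]
(448, 540) [[0.0437, -0.1744], [0.0432, -0.1738]]
body inner corners [ 0.12462   -0.1648125] [-0.05037   -0.0907125] at x=.056: [ 0.056      -0.13575517]
```

Run:
```python
from h import *
print(go(-.045,-.162,.141,np.pi/2-.4),go(.012,-.162,.141,np.pi/2-.4),go(.018,-.162,.141,np.pi/2-.4))
```

```text
(array([ 34.6, -40.5,  97.4]), np.float64(-0.0015006400022911093)) (array([56.9, 11.9, 97.3]), np.float64(-0.0015006400022911093)) (array([59.2, 17.5, 97.3]), np.float64(-0.0015006400022911093))
```

move_arm([
  [5, -25, 30, 0],
  [20, -40, 60, 0],
  [34.5, -40.5, 90, 0],
  [34.5, -40.5, 97.5, 0],
  [42, -23, 97.5, 0],
  [50, -4, 97.5, 0],
  [55, 8, 97.5, 0],
  [57, 12, 97.5, 0],
  [58, 14.8, 97.5, 0],
  [59, 17.5, 97.5, 0],
  [59, 17.5, 97.5, 0],
  [59, 17.5, 97.5, 0],
])

```text
clock: 27.1
position: [0.5846, -0.1158, 0.3007]
ee_rot: [-2.832, -1.361, 0.0]
force: [0.6, 0.6, 0.3]
width: 0.006
```

```bash
python3 -c "
from h import *
print(where())"
```

```text
{'t': 27.1, 'grasp_case': [0.0185, -0.1626, 0.1417], 'txrel': 1.169, 'F': [0.6, 0.6, 0.3], 'w': 0.6, 'tilt': [-0.0, -0.0, -1.0], 'j': [0.21, 0.5, -0.14, 1.76, 0.09, 0.89, -0.65]}
```

No contact at x = 18.5 mm, so the pin has stayed behind that. Next I press in gently and measure.

move_arm([
  [0.4, 0.9, 0, 0],
  [0.8, 1.8, 0, 0],
  [0.8, 1.8, 0, 0],
])

```text
clock: 27.48
position: [0.5867, -0.1164, 0.3007]
ee_rot: [2.832, 1.36, 0.0]
force: [0.2, -0.1, 0.3]
width: 0.008
```

move_arm([
  [0.4, 0.9, 0, 0],
  [0.8, 1.8, 0, 0],
  [0.8, 1.8, 0, 0],
])

```text
clock: 27.85
position: [0.5886, -0.117, 0.3007]
ee_rot: [2.832, 1.36, 0.0]
force: [-0.0, 1.3, -0.1]
width: 0.011
```

move_arm([
  [0.4, 0.9, 0, 0],
  [0.8, 1.8, 0, 0],
  [0.8, 1.8, 0, 0],
])

```text
clock: 28.22
position: [0.59, -0.1172, 0.3004]
ee_rot: [-2.831, -1.36, 0.002]
force: [-3.7, 1.2, 0.9]
width: 0.003
```

```bash
python3 -c "
from h import *
print(where())"
```

```text
{'t': 28.23, 'grasp_case': [0.0238, -0.1625, 0.1414], 'txrel': 1.169, 'F': [-3.7, 1.2, 0.9], 'w': 0.3, 'tilt': [-0.002, 0.0, -1.0], 'j': [0.21, 0.51, -0.14, 1.74, 0.09, 0.9, -0.65]}
```

move_arm([
  [0.4, 0.9, 0, 0],
  [0.8, 1.8, 0, 0],
  [1.2, 2.7, 0, 0],
  [1.2, 2.7, 0, 0],
  [1.2, 2.7, 0, 0],
])

```text
clock: 28.85
position: [0.5917, -0.1177, 0.3]
ee_rot: [-2.829, -1.36, 0.007]
force: [-9.7, 3.4, 4.1]
width: 0.003
```

```bash
python3 -c "
from h import *
print(where())"
```

```text
{'t': 28.85, 'grasp_case': [0.025, -0.1625, 0.141], 'txrel': 1.169, 'F': [-9.7, 3.4, 4.1], 'w': 0.3, 'tilt': [-0.005, 0.001, -1.0], 'j': [0.21, 0.51, -0.14, 1.74, 0.09, 0.91, -0.65]}
```

move_arm([
  [0.4, 0.9, 0, 0],
  [0.8, 1.8, 0, 0],
  [1.2, 2.7, 0, 0],
  [1.4, 3.2, 0, 0],
  [1.4, 3.2, 0, 0],
  [1.4, 3.2, 0, 0],
])

```text
clock: 29.6
position: [0.5935, -0.1181, 0.2995]
ee_rot: [-2.826, -1.359, 0.012]
force: [-18.1, 4.7, 8.0]
width: 0.004
```

```bash
python3 -c "
from h import *
print(where())"
```

```text
{'t': 29.6, 'grasp_case': [0.0262, -0.1625, 0.1405], 'txrel': 1.169, 'F': [-18.1, 4.7, 8.0], 'w': 0.4, 'tilt': [-0.01, 0.002, -1.0], 'j': [0.21, 0.51, -0.14, 1.73, 0.09, 0.91, -0.65]}
```

move_arm([
  [-2, -4.6, 0, 0],
  [-5, -12, 0, 0],
  [-12, -28, 0, 0],
  [-23, -55, 0, 0],
  [-35, -83, -10, 0],
  [-43, -101, -20, 0],
  [-55, -80, -50, 0],
  [-64, -50, -75, 0],
  [-64, -26, -97.5, 0],
  [-64, -26, -97.5, 0],
  [-64, -26, -97.5, 0],
])

```text
clock: 30.98
position: [0.5359, -0.1522, 0.3976]
ee_rot: [-2.831, -1.361, 0.001]
force: [-0.5, 0.5, -0.2]
width: 0.002
```

Run:
```python
from h import *
s=arm.observe();print(where(s))
im=arm.get_image('wrist')[:,:,::-1]
cv2.imwrite('pics/w13.png',im)
cv2.imwrite('pics/w13z.png',cv2.resize(im[0:160,280:440],None,fx=3.75,fy=3.75,interpolation=cv2.INTER_CUBIC))
```

```text
{'t': 30.98, 'grasp_case': [-0.0187, -0.2107, 0.2386], 'txrel': 1.169, 'F': [-0.5, 0.5, -0.2], 'w': 0.2, 'tilt': [-0.001, 0.0, -1.0], 'j': [0.29, 0.34, -0.14, 1.74, 0.05, 1.07, -0.55]}
```

View pics/w13z.png

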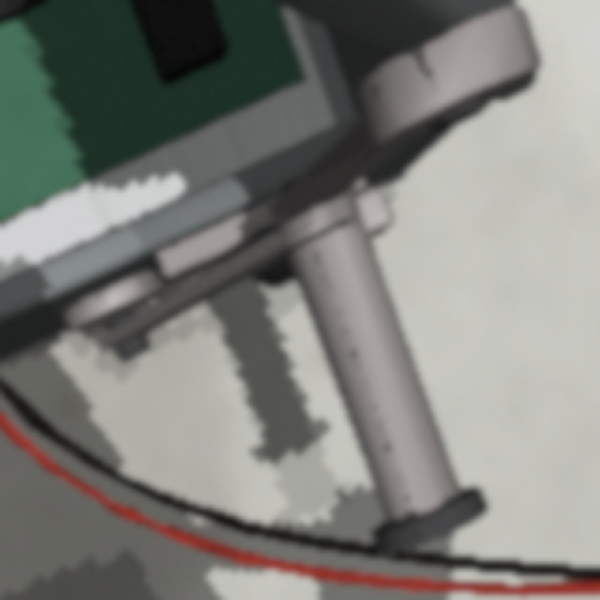

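Run:
```python
from h import *
im=arm.get_image('scene')[:,:,::-1]
cv2.imwrite('pics/s14.png',im);cv2.imwrite('pics/s14z.png',cv2.resize(im[120:320,180:400],None,fx=3,fy=3))
im=arm.get_image('top')[:,:,::-1]
cv2.imwrite('pics/t14.png',im)
```

View pics/s14z.png

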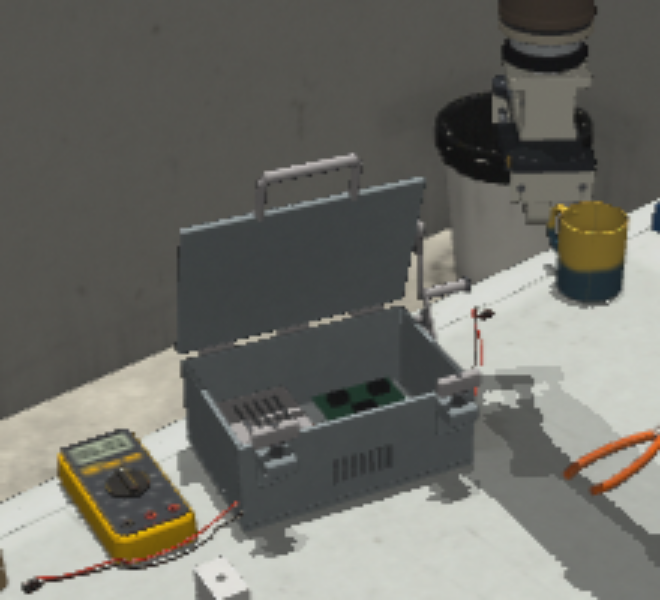

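View pics/t14.png

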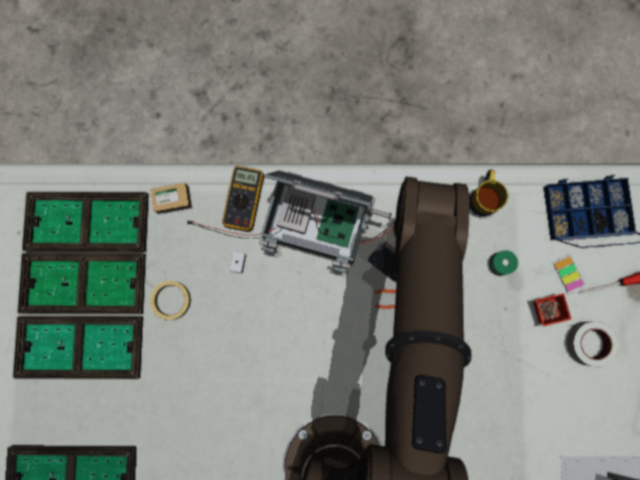

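The lid is standing and looks unchanged from the frame taken 6 s earlier (handle top at about (310,160) in both zooms). Both buttons are aside, the bystanders are in place and the gripper is clear. I hand the job in.

```bash
python3 -c "
from cell import arm
print(arm.sign_off(),arm.observe()['clock'])"
```

```text
the job is handed in; nothing more can be done
the job is handed in; nothing more can be done
```

I opened the case and locked the stay, then handed the job in at about 31 s; no verdict came back. Both turn buttons are turned aside by about 1.5 rad. I raised the lid by its handle to about 1.28 rad and let go. I then pushed the knuckle pin past dead centre from the front with closed fingers until it met the stop.

**What the last checks showed:**
- **Stop:** I pressed the pin twice, to about 16 N and then about 20 N, well under the 35 N limit. Between the two presses the pin did not spring back.
- **Pin position:** the pictures before and after the second press show the pin in the same place against the stop block, about 11 mm past dead centre.
- **Lid and table:** the lid stood in the same place for 6 s with the gripper clear of the stay except during the second press. The buttons were still aside, the bystanders looked unmoved, and the force on the tool was zero.

**Checks that were open or disagreed:**
- **Catch lever:** I could not see its angle, so "home" rests on the felt stop and the unchanged pin position.
- **Contact point:** on the second press I met the pin 1 to 2 mm further back than on the first. I put this down to the tool sitting 2 to 3 mm higher, since the force rose at about the same rate both times.
- **Pin travel:** the estimate from contact was 12 to 15 mm past dead centre, a little more than the 11 mm from the pictures.
- **Handle force:** it reached about 29 N while raising the lid, because my path ran slightly inside the handle's arc. I corrected the path straight away.

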